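# Unclip the filter cassette from its shipping carton

### The job

The new dust-filter cassette has come in the small cardboard carton, clipped into its transit cradle. Fold both carton flaps right back outward, squeeze the cassette's two side catches together with the fingers so that it unclips, lift it upright straight out until all of it is well clear above the carton, and finish while still holding it there, steady, by its squeezed catches. Leave the other things on the bench and in the carton where they are.

Things in the scene. Friction and masses are not known exactly. Their poses are not given: they have to be found in the camera images.
- carton: Open-topped cardboard carton, fixed to the bench: outside 132 (its x) x 218 (its y) x 105 mm high, walls and floor 4 mm. Origin: centre of its underside on the bench, z up. A flap is hinged along the top of each long wall (the -x and the +x wall).
- flap_near (a joint): Angle of the flap hinged on the carton's -x wall: 0 closed, level, free edge towards +x; 1.57 upright; 3.14 level outward; stop 3.8. Cardboard, 52 mm from hinge to free edge, 206 mm long (y), 3 mm thick. Hinge along y at carton x = -64, z = 105 mm. Starts at 0.55 to 0.95, leaning over the opening. Stiff fold (0.02 N m): stays where left; push it over from inside, 1 to 2 N.
- flap_far (a joint): The same for the like flap on the +x wall: hinge at carton x = +64, z = 105 mm; at 0 its free edge points to the carton's -x. At the start the half-open flaps leave a slot at least 35 mm wide between their free edges, along the carton's middle.
- flap_near_edge (a point): Middle of the free edge of the near flap (moves with it).
- flap_far_edge (a point): Middle of the free edge of the far flap (moves with it).
- cradle: Grey plastic cradle fixed in the carton, 110 (x) x 96 (y) mm, up to 12 mm off the carton's middle along y. Origin: centre of its underside, on the carton's floor; axes as the carton's. The cassette stands on its floor, 24 mm up, between guides (1 to 1.5 mm play) and two fixed lips, one at each y end, that hook over the catch barbs. Guides and lips end 44 mm above its origin.
- cassette: Black plastic filter cassette, about 0.15 kg: 60 (x) x 60 (y, over the catches) x 70 mm high, pale paper pleats on top. Origin: centre of its underside; axes as the carton's. Seated: underside 28 mm, top 98 mm above the bench. A catch on its +y and on its -y face, squeezed together along y. Beyond each catch the carton has at least 60 mm of free space above the cradle.
- cassette_grip (a point): Midway between the catch pads, 52 mm above the cassette's underside: the height to pinch. The ribbed pads (26 mm wide along x, from 30 to 70 mm above the underside) have their outer faces 30 mm either side of it along y: 60 mm apart free, 48 mm fully squeezed. The cradle's lips end 32 mm below this point.
- catch_left (a joint): How far (m) the catch on the cassette's +y face is squeezed in: 0 free, 0.006 at its stop. Sprung outward, 1.4 N free to 5.6 N fully in. Its barb clears the cradle's lip when squeezed in about 3.5 mm; otherwise the cassette is locked down.
- catch_right (a joint): The same for the catch on the cassette's -y face.
- tin: Small round aluminium tin, diameter 28, height 22 mm, loose on the carton's floor at one y end. Origin: centre of its underside. Bystander.
- jar: Jar, diameter 48, height 60 mm, loose on the bench beyond the carton's -y end. Origin: centre of its underside. Bystander.
- screwdriver: Screwdriver 160 mm long, lying beyond the carton's +y end. Bystander.
- bench_block: Wooden block 90 x 55 x 22 mm on the right of the bench. Origin: centre of its underside. Bystander.
- hammer: Hammer 220 mm long, lying on the right of the bench. Bystander.
- dish: White bowl, diameter 120, height 30 mm, on the left of the bench. Origin: centre of its underside. Bystander.
- brush: Brush 150 mm long, lying on the left of the bench. Bystander.
There are look-alikes about, which are no part of the job. What is meant by the cassette is not orange or yellow, and is the smaller of those in its own colour.

How it is judged:
On the way, in this order (a step that is already met when the one before it is completed fails the run):
1. both carton flaps folded back outward, well past upright, with the cassette still seated in its cradle (value of joint each of flap_near, flap_far above 1.9 rad and z of cassette in the frame of cradle below 0.03 m), for 0.2 s.
2. both side catches squeezed in by the fingers while the cassette still sits in the cradle (value of joint each of catch_left, catch_right above 0.0035 m and contact force between the fingers and cassette above 2 N and z of cassette in the frame of cradle below 0.034 m), for 0.1 s.
At the end, for the whole second after the job is handed in: The cassette is held by the fingers with both catches still squeezed in more than 3.5 mm, its underside at least 15 mm above the carton's rim (0.12 m above the bench), upright within 20 degrees, still (under 0.03 m/s), touching neither carton nor cradle; both flaps are folded back past 1.9 rad (value of joint each of catch_left, catch_right above 0.0035 m and contact force between the fingers and cassette above 2 N and value of joint each of flap_near, flap_far above 1.9 rad and height (world z) of cassette above 0.12 m and angle between cassette's own z axis and vertical below 0.35 rad and linear speed of cassette below 0.03 m/s and contact force between cassette and carton below 0.1 N and contact force between cassette and cradle below 0.1 N); the arm keeps its last pose, push and grip.
It fails at once if a bystander is shifted by more than 30 mm (distance of any of tin, jar, screwdriver, bench_block, hammer, dish, brush from where it was at the start of the episode above 0.03 m).
It also fails if it takes over 54 s, if anything falls off the work surface, if the arm or the gripper's body presses on something with over 40 N, if the wrist force passes 120 N, or if a joint passes its speed limit or range.

### The arm

A 6-joint arm with a two-finger parallel gripper is mounted at the origin on the work surface. World frame = base frame: x ahead of the robot, y to its left, z up, the work surface at z = 0. Lengths are in m, angles in rad, forces in N, time in s.
With the tool pointing down it reaches from about 0.325 to 0.775 m from the base axis. Payload 5.5 kg.
Tool frame: the origin (TCP) lies midway between the tips of the shut fingers; the grasp point (between the pads) lies grasp_offset behind it (grasp_offset is the distance from the TCP to the grasp point, in m); z points along the fingers, y is the direction in which the jaws open and shut (so a half turn about z gives the same grasp; the last joint's range is limited). The gripper opens to 85 mm and grips with 20 to 120 N. Pads are 22 mm wide; open, the fingers measure 114 mm over their backs; the gripper's body (76 mm by 85 mm) begins 54 mm behind the grasp point. The pads swing forward as they close: fully open they stand 13 mm farther back than shut.
Start: joints at [-1.249, 0.091, 1.231, -0, 1.82, -0.057], TCP at [0.222, -0.557, 0.231] pointing down, gripper open.
Joint ranges: [-2.87, 2.87], [-0.86, 2.18], [0.17, 2.46], [-1.51, 4.65], [0.06, 2.69], [-2.65, 2.65]. Speed limits (rad/s): [2.57, 2.57, 3.01, 3.14, 3.14, 3.14].

### API

Orientations are given as a rotation vector (axis times angle).
In Python, from station import get_state, capture, camera_params, job_done, regions_of, landmark_of, grasp_offset gives the robot as it stands.
- The arm moves only by the tool drive_tool, never from a script. Its argument "rows" is text: rows parted by semicolons, each of 5 numbers parted by spaces: the shift along the world's x, y, z normalised to -1 to 1, where 1 is 25 cm, then the turn about the world's z normalised to -1 to 1, where 1 is 180 degrees, then the closure, from -1 (fully open) to 1 (shut). A call has 1 to 20 rows; each row is the pose to reach, as a shift and turn from the pose commanded when the call began, turning the shorter way round; what a row does not reach only later rows make up. A row lasts 1/8 s, in which the tool goes at most 62.5 mm and 10.7 degrees, less where a joint would pass 70% of its speed; a pose out of reach is approached as far as the arm can. A call with a number of a shift or a turn outside -1 to 1 is refused whole. A call with a gripper value outside its range is refused whole. The fingers move at their own pace and stop on an object; "grip_force" is the grip in N (left out, the last holds). Time passes only in rows, so rows that repeat a pose let the fingers close. It gives the time, the measured TCP pose, the force and the opening at its end, in the units of the state.
- get_state(): the state, without advancing time (a new reading comes with each control period).
- capture(name): name is "side" or "top" or "wrist"; returns the picture (400x640x3 uint8, red, green, blue); there is no depth.
- camera_params(name): a dict with "fov_y" (degrees; the focal length in pixels is half the picture's height over the tangent of half this angle, whatever the lens; pixels are square), "cx", "cy" (the principal point, pixels), "k1" (the pictures are not rectified: a ray, as slopes to the right and down, at radius r is drawn at 1 + k1 r^2 times it, then the intrinsics apply), "T" (4x4, takes a point from camera to world coordinates). Camera axes: x right, y down, z forward; pixel columns grow to the right and rows downward; lengths in m; the calibration is good to about 2 mm. A picture is of the moment at which its call begins: read the wrist's pose just before it. camera_params takes no time and is no camera call; for the wrist camera it gives the pose at the moment of the call.
- job_done(): hands the job in, once; it reports no verdict.
Trained networks look in the newest picture that a camera, given by its name, has taken for a name from the list of things; names that differ only in an ending like _2 or _b are one class to them, and where a whole thing is asked for, a point or a joint stands for the part that bears it (a point fixed in the world has none). Each returns a list of dicts, best first, with "p" (0 to 1); they miss things now and then, are a little off and sometimes report something else, mostly with a low value. They report only what shows in the picture. A call takes as long as a camera call. They do not tell look-alikes from the thing itself.
- regions_of(camera, label): "region" (400x640 bool, what is visible of it) and "box" ([left, top, width, height] as shares, 0 to 1, of the picture: columns of its width, rows of its height, round what is visible of it).
- landmark_of(camera, label): "xy" ([column, row] as shares, 0 to 1, of the picture: columns of its width, rows of its height: a listed point, or the origin of a listed thing).
The state is a dict: "time_s": time; "qpos": joint angles; "qd": joint speeds; "joint_efforts": joint torques, N m; "eef_pos": TCP position; "orientation": TCP orientation; "contact_force": force on the tool from outside, world axes, zero at the start; "wrist_torque": the same for the moment, N m; "grip_width": finger opening in m.
Only numpy, scipy, OpenCV 4.12 (cv2) and the standard library are available. Lean on these libraries where they do the work, as an engineer would, in place of code of your own. Each camera call takes 0.05 s, during which the arm holds its last target.

## Working session

There is one attempt and no reset: what is moved stays moved. The work goes in short steps, Python scripts to look and compute and a tool call to move; the robot and the scene stay as the last step left them, time stands still between calls to the robot, and variables do not carry over. Pictures are saved under pics/ and viewed, and the job is handed in when it is done.

Besides the shell and the picture viewer there is one more tool, called after "Request:" as name(argument=value, ...), one argument or row to a line, values as JSON. drive_tool: Moves the arm, as the interface text tells. Scaled input: -1 to 1 covers 25 cm each way for a shift and 180 degrees each way for a turn. Its arguments: {"type":"object","properties":{"rows":{"type":"string"},"grip_force":{"type":"number"}},"required":["rows"]}

```bash
ls; mkdir -p pics
cat > h.py <<'E'
import numpy as np, cv2
from station import *
def ray(cp,u,v):
    f=200/np.tan(np.radians(cp['fov_y'])/2)
    x=(u-cp['cx'])/f; y=(v-cp['cy'])/f
    k=cp['k1']; r0=np.hypot(x,y); r=r0
    for _ in range(30): r=r0/(1+k*r*r)
    s=r/r0 if r0>0 else 1
    T=np.array(cp['T']); d=T[:3,:3]@np.array([x*s,y*s,1]); return T[:3,3],d
def atz(cp,u,v,z):
    o,d=ray(cp,u,v); return o+d*(z-o[2])/d[2]
def proj(cp,P):
    T=np.array(cp['T']); p=T[:3,:3].T@(np.array(P)-T[:3,3])
    f=200/np.tan(np.radians(cp['fov_y'])/2); x,y=p[0]/p[2],p[1]/p[2]; s=1+cp['k1']*(x*x+y*y)
    return np.array([cp['cx']+f*x*s,cp['cy']+f*y*s])
def save(n,im,crop=None,scale=1):
    if crop: im=im[crop[1]:crop[3],crop[0]:crop[2]]
    im=cv2.resize(im,None,fx=scale,fy=scale,interpolation=cv2.INTER_CUBIC)
    cv2.imwrite('pics/'+n+'.png',im[:,:,::-1])
E
python3 - <<'E'
from h import *
np.set_printoptions(precision=4,suppress=True)
print(get_state(), grasp_offset)
for n in ['side','top','wrist']:
    im=capture(n); save(n+'0',im); np.save('pics/'+n+'0.npy',im); cp=camera_params(n); print(n,cp)
E
```

```text
pics
{'time_s': 0.0, 'qpos': array([-1.2487,  0.0919,  1.2319, -0.    ,  1.8198, -0.0567]), 'qd': array([ 0.0008, -0.0006,  0.    ,  0.0017,  0.0013, -0.0002]), 'joint_efforts': array([ -0.0006, -45.8716, -41.8032,  -0.0003,   0.0113,  -0.    ]), 'eef_pos': array([ 0.2218, -0.5572,  0.2301]), 'orientation': array([-3.0835, -0.5911,  0.0004]), 'contact_force': array([ 0.0419, -0.2252,  0.2826]), 'wrist_torque': array([-0.026 , -0.0032, -0.0233]), 'grip_width': 0.08531285018323652} 0.0187
side {'fov_y': 47.5094802337852, 'cx': 324.2365491490469, 'cy': 190.27766833553238, 'k1': 0.04546377015576296, 'T': array([[-0.9899, -0.0834,  0.115 ,  0.414 ],
       [-0.142 ,  0.569 , -0.81  ,  1.017 ],
       [ 0.0021, -0.8181, -0.5751,  0.7804],
       [ 0.    ,  0.    ,  0.    ,  1.    ]])}
top {'fov_y': 49.48076725454443, 'cx': 319.6841438091647, 'cy': 201.35647894359823, 'k1': 0.003339273704460635, 'T': array([[ 0.0194, -0.9818,  0.1891,  0.305 ],
       [-0.9997, -0.0157,  0.021 ,  0.0101],
       [-0.0176, -0.1895, -0.9817,  1.3182],
       [ 0.    ,  0.    ,  0.    ,  1.    ]])}
wrist {'fov_y': 65.0417364045069, 'cx': 320.6557806202795, 'cy': 193.07141555151605, 'k1': 0.021324329975404642, 'T': array([[ 0.3699, -0.8891, -0.2697,  0.2897],
       [-0.9291, -0.3543, -0.1062, -0.5293],
       [-0.0012,  0.2898, -0.9571,  0.372 ],
       [ 0.    ,  0.    ,  0.    ,  1.    ]])}
```

View pics/top0.png

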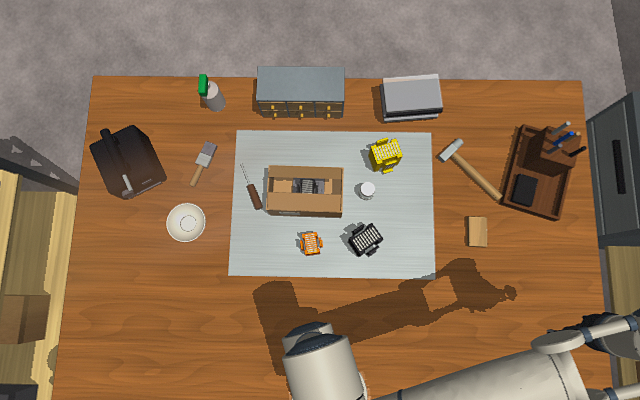

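View pics/side0.png

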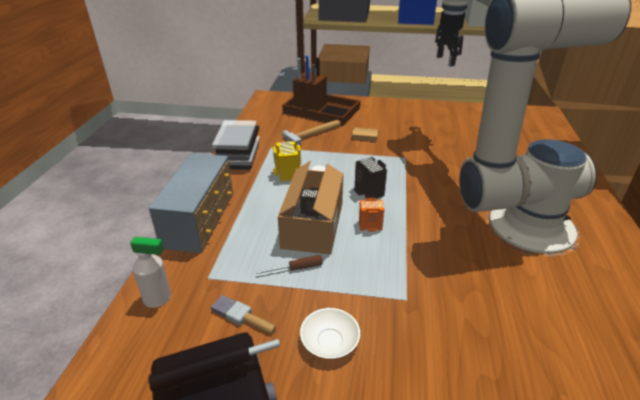

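Run:
```python
from h import *
np.set_printoptions(precision=4,suppress=True)
im=np.load('pics/top0.npy'); save('topc',im,(240,120,420,270),4.4)
ims=np.load('pics/side0.npy'); save('sidec',ims,(240,130,420,270),4.2)
capture('top')
for l in ['carton','cradle','cassette','tin','flap_near','jar']:
    for r in regions_of('top',l)[:3]:
        ys,xs=np.nonzero(r['region']); print(l,round(r['p'],2),xs.min(),xs.max(),ys.min(),ys.max(),len(xs))
for l in ['carton','cradle','cassette','cassette_grip','flap_near_edge','flap_far_edge','tin','jar']:
    for r in landmark_of('top',l)[:3]:
        print(l,round(r['p'],2),r['xy'][0]*640,r['xy'][1]*400)
print(get_state()['time_s'])
```

```text
carton 0.82 266 343 165 217 3369
cradle 0.55 293 323 178 193 165
cassette 0.97 348 381 224 255 758
cassette 0.82 297 317 179 192 247
cassette 0.58 368 402 137 172 889
tin 0.25 190 215 142 186 442
flap_near 0.91 267 340 192 211 1278
flap_near 0.65 358 374 182 199 240
flap_near 0.62 292 323 178 193 198
jar 0.57 358 374 183 199 223
cradle 0.66 476.608 237.0
cradle 0.52 307.904 192.0
cradle 0.3 305.28 177.4
cassette 0.88 311.808 245.67999999999998
cassette 0.67 310.272 197.0
cassette 0.64 361.408 240.92
cassette_grip 0.95 364.608 239.4
cassette_grip 0.9 385.088 151.8
cassette_grip 0.66 310.91200000000003 242.0
flap_near_edge 0.7 304.128 192.52
flap_far_edge 0.88 305.59999999999997 176.8
0.9
```

View pics/topc.png

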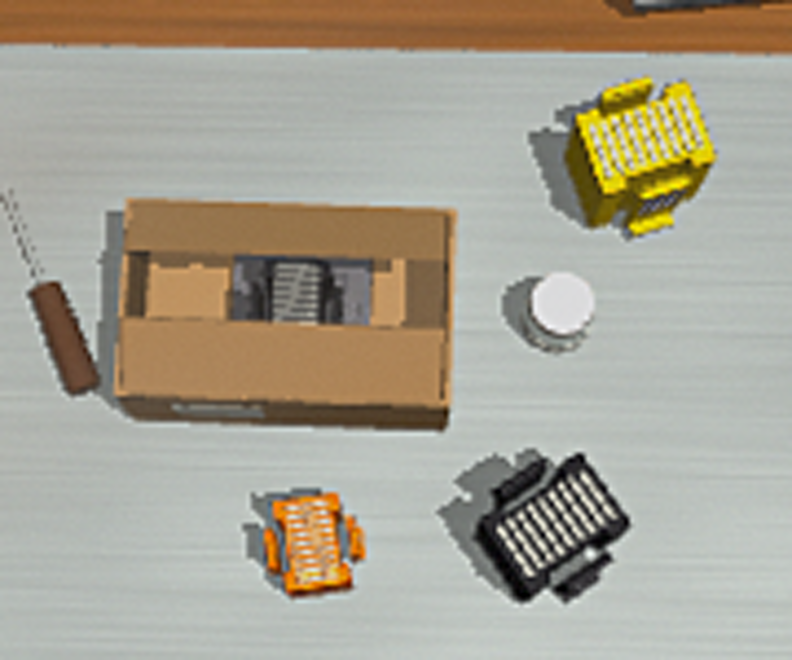

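View pics/sidec.png

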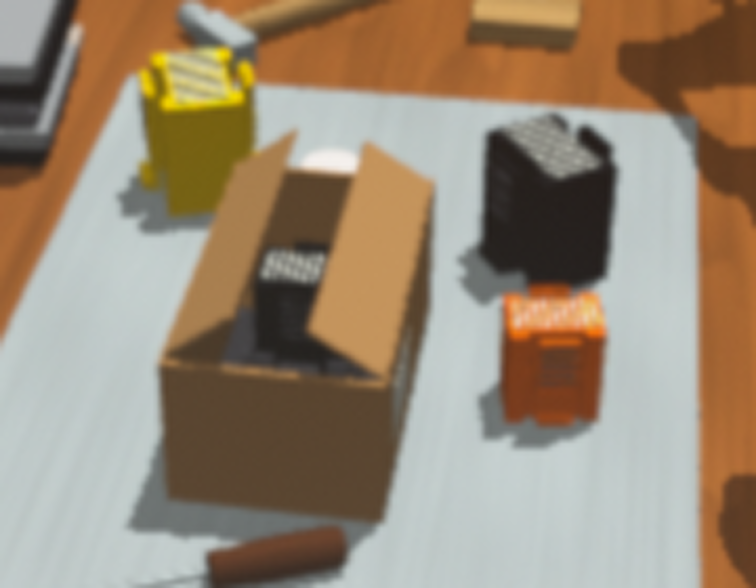

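```bash
cat > m.py <<'E'
from h import *
np.set_printoptions(precision=4,suppress=True)
cp=camera_params('top')
c={'nl':(116,393),'nr':(447,402),'fl':(126,200),'fr':(456,209)}
P={k:atz(cp,240+u/4.4,120+v/4.4,0.105) for k,(u,v) in c.items()}
for k in P: print(k,P[k])
a=lambda p,q:np.linalg.norm(P[p]-P[q])
print('lengths',a('nl','nr'),a('fl','fr'),a('nl','fl'),a('nr','fr'))
ctr=sum(P.values())/4; print('ctr',ctr)
for p,q in [('nr','nl'),('fr','fl')]:
    d=P[q]-P[p]; print('yaw of +y',np.degrees(np.arctan2(-d[0],d[1])))
for p,q in [('nr','fr'),('nl','fl')]:
    d=P[q]-P[p]; print('yaw of +x',np.degrees(np.arctan2(d[1],d[0])))
s=get_state(); print(s['eef_pos'])
from scipy.spatial.transform import Rotation as R
print(R.from_rotvec(s['orientation']).as_matrix())
# flap edges
for n,u,v in [('near L',118,317),('near R',444,327),('far L',128,250),('far R',455,261)]:
    print(n,[atz(cp,240+u/4.4,120+v/4.4,z) for z in (0.135,0.145)])
# cassette top strip at 98mm
for n,u,v in [('cas L',272,292),('cas R',327,292),('padL',250,292),('padR',333,292),('cradleL',233,290),('cradleR',371,290)]:
    print(n,[atz(cp,240+u/4.4,120+v/4.4,z) for z in (0.048,0.098)])
E
python3 m.py
```

```text
nl [0.5133 0.1871 0.105 ]
nr [ 0.5109 -0.0267  0.105 ]
fl [0.6424 0.186  0.105 ]
fr [ 0.6394 -0.0313  0.105 ]
lengths 0.21378815855482777 0.21733994065303797 0.1291153019090234 0.12861699167502072
ctr [0.5765 0.0788 0.105 ]
yaw of +y -0.6394182229587543
yaw of +y -0.7811582629093976
yaw of +x -2.0653225591549873
yaw of +x -0.4838406228687491
[ 0.2219 -0.5575  0.2313]
[[ 0.9291  0.3698  0.    ]
 [ 0.3698 -0.9291  0.    ]
 [ 0.     -0.     -1.    ]]
near L [array([0.5571, 0.1836, 0.135 ]), array([0.555 , 0.1821, 0.145 ])]
near R [array([ 0.5539, -0.0234,  0.135 ]), array([ 0.5518, -0.0231,  0.145 ])]
far L [array([0.601, 0.179, 0.135]), array([0.5985, 0.1776, 0.145 ])]
far R [array([ 0.5969, -0.0299,  0.135 ]), array([ 0.5945, -0.0296,  0.145 ])]
cas L [array([0.5947, 0.0917, 0.048 ]), array([0.5833, 0.0885, 0.098 ])]
cas R [array([0.5953, 0.0542, 0.048 ]), array([0.5839, 0.0524, 0.098 ])]
padL [array([0.5945, 0.1067, 0.048 ]), array([0.5831, 0.1029, 0.098 ])]
padR [array([0.5954, 0.0501, 0.048 ]), array([0.584 , 0.0485, 0.098 ])]
cradleL [array([0.5957, 0.1184, 0.048 ]), array([0.5843, 0.1141, 0.098 ])]
cradleR [array([0.5972, 0.0242, 0.048 ]), array([0.5857, 0.0236, 0.098 ])]
```

Request:
drive_tool(
  rows="0.08 0.14 0 -0.03 1; 0.2 0.35 0 -0.07 1; 0.34 0.6 0 -0.11 1; 0.473 0.848 0 -0.125 1; 0.473 0.848 0 -0.125 1",
  grip_force=30,
)

```text
time_s: 1.52
eef_pos: [0.3415, -0.343, 0.232]
orientation: [3.141, -0.016, 0.002]
contact_force: [0.7, -0.4, 0.1]
grip_width: -0.0
```

Request:
drive_tool(
  rows="0.1 0.18 0 0 1; 0.28 0.5 0 0 1; 0.47 0.844 0 0 1; 0.47 0.844 0 0 1",
)

```text
time_s: 2.02
eef_pos: [0.4571, -0.1357, 0.2314]
orientation: [3.141, -0.023, 0.001]
contact_force: [0.8, -0.2, 0.1]
grip_width: -0.0001
```

Request:
drive_tool(
  rows="0.1 0.18 0 0 1; 0.28 0.5 0 0 1; 0.4 0.7 0 0 1; 0.47 0.844 0 0 1; 0.47 0.844 0 0 1",
)

```text
time_s: 2.65
eef_pos: [0.575, 0.0773, 0.2295]
orientation: [-3.141, 0.014, 0.004]
contact_force: [-0.4, -0.9, 0.3]
grip_width: 0.0004
```

Run:
```python
from h import *
np.set_printoptions(precision=4,suppress=True)
cp=camera_params('wrist'); im=capture('wrist'); save('wrist1',im); 
print(get_state()['eef_pos'], cp['T'][:3,3])
for z in (0.135,): print([proj(cp,(x,0.079,z)) for x in (0.5565,0.577,0.5985)])
im=capture('side'); save('side1',im,(240,90,420,270),3)
```

```text
[0.5746 0.0755 0.23  ] [0.6484 0.0775 0.3709]
[array([319.702 , 216.6772]), array([319.4454, 192.2965]), array([319.1621, 165.4201])]
```

View pics/wrist1.png

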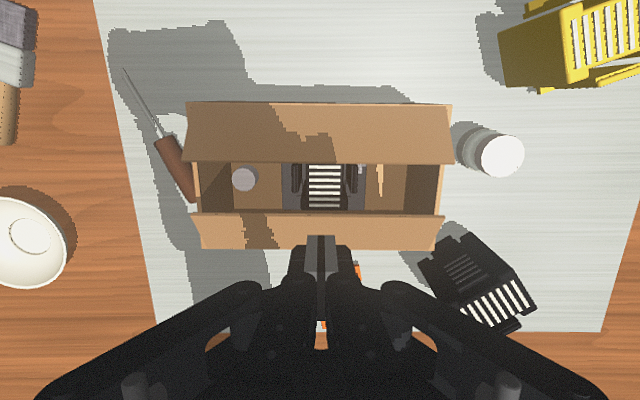

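View pics/side1.png

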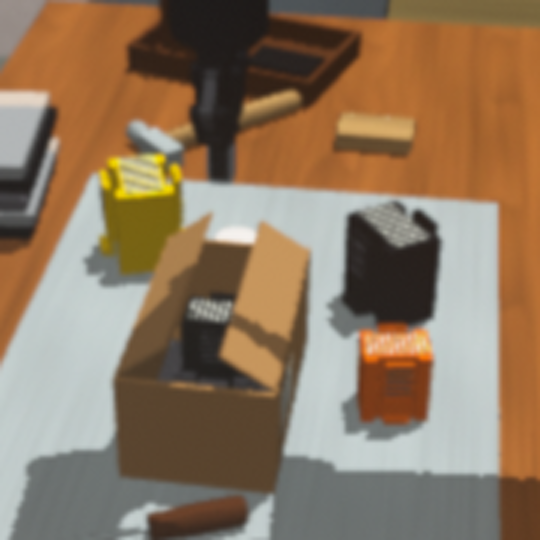

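Request:
drive_tool(
  rows="0.012 0.005 -0.1 0 1; 0.012 0.005 -0.22 0 1; 0.012 0.005 -0.35 0 1; 0.012 0.005 -0.45 0 1; 0.012 0.005 -0.45 0 1",
)

```text
time_s: 3.38
eef_pos: [0.5754, 0.0735, 0.1167]
orientation: [3.141, -0.025, -0.007]
contact_force: [-1.3, 0.3, 0.3]
grip_width: -0.0
```

Request:
drive_tool(
  rows="0.05 0 0 0 1; 0.1 0 0 0 1; 0.15 0 0 0 1; 0.2 0 0 0 1; 0.25 0 0 0 1; 0.3 0 0 0 1; 0.35 0 0 0 1; 0.39 0 0 0 1; 0.39 0 0 0 1; 0.39 0 0 0 1",
)

```text
time_s: 4.62
eef_pos: [0.6744, 0.0756, 0.1186]
orientation: [-3.142, 0.022, 0.0]
contact_force: [-0.6, 0.5, 0.1]
grip_width: -0.0001
```

Request:
drive_tool(
  rows="-0.1 0 0.02 0 1; -0.25 0 0.02 0 1; -0.39 0 0.02 0 1; -0.44 0 0 0 1; -0.49 0 0 0 1; -0.54 0 0 0 1; -0.59 0 0 0 1; -0.64 0 0 0 1; -0.69 0 0 0 1; -0.74 0 0 0 1; -0.78 0 0 0 1; -0.78 0 0 0 1; -0.78 0 0 0 1; -0.6 0 0.03 0 1; -0.4 0 0.1 0 1; -0.39 0 0.25 0 1; -0.39 0 0.45 0 1; -0.39 0 0.45 0 1",
)

```text
time_s: 6.88
eef_pos: [0.579, 0.0756, 0.2366]
orientation: [-3.141, 0.022, -0.013]
contact_force: [0.0, -0.1, -0.1]
grip_width: 0.0002
```

Run:
```python
from h import *
np.set_printoptions(precision=4,suppress=True)
cp=camera_params('wrist'); im=capture('wrist'); save('wrist2',im); np.save('pics/wrist2.npy',im); np.save('pics/wrist2T.npy',cp['T'])
print(get_state()['eef_pos'],get_state()['time_s'], cp['T'][:3,3])
im=capture('side'); save('side2',im,(240,90,420,270),3)
```

```text
[0.5782 0.0756 0.2337] 6.925 [0.6508 0.0754 0.3787]
```

View pics/wrist2.png

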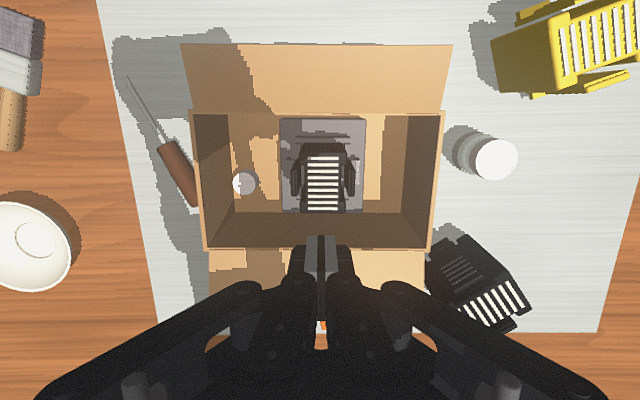

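View pics/side2.png

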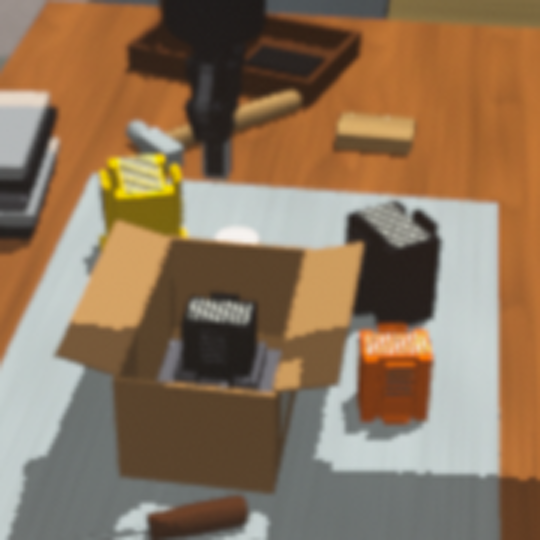

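Run:
```python
from h import *
im=np.load('pics/wrist2.npy'); g=np.clip(im.astype(float)*1.8,0,255).astype(np.uint8)
save('wrist2c',g,(260,105,385,225),6)
im=capture('top'); np.save('pics/top2.npy',im); save('top2c',np.clip(im.astype(float)*1.5,0,255).astype(np.uint8),(250,130,370,230),6)
```

```text
(no output)
```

View pics/wrist2c.png

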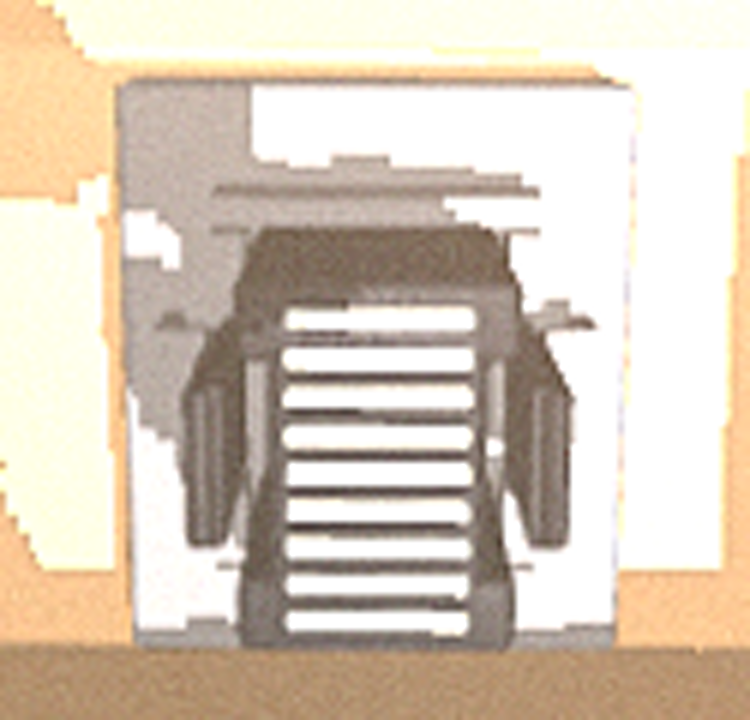

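View pics/top2c.png

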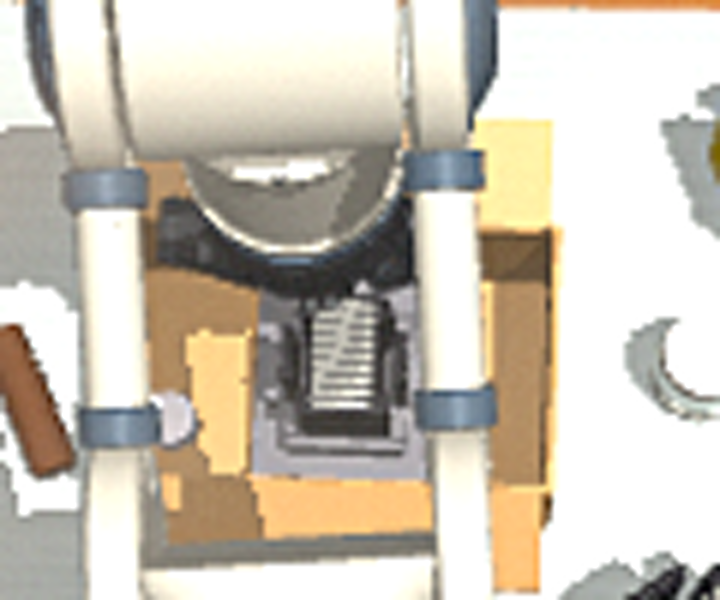

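Run:
```python
from h import *
np.set_printoptions(precision=4,suppress=True)
cp=camera_params('wrist'); cp['T']=np.load('pics/wrist2T.npy')
q=lambda u,v,z:atz(cp,260+u/6,105+v/6,z)
PL=[q(183,385,.098),q(187,548,.098)]; PR=[q(572,390,.098),q(568,548,.098)]
print('padL',PL,'padR',PR)
print('body',q(240,300,.098),q(518,300,.098),q(242,640,.098),q(514,640,.098))
print('pleats',q(284,306,.098),q(476,306,.098),q(285,634,.098),q(470,634,.098))
print('cradle far corners', q(118,82,.028),q(634,88,.028), 'near', q(135,630,.028),q(615,630,.028))
g=lambda c,r,z:atz(cp,c,r,z)
print('carton rim inner', g(190,110,.105),g(445,110,.105),g(203,250,.105),g(431,250,.105))
# far flap edge
o,d=ray(cp,317,44); 
for a in np.arange(1.9,3.2,.1):
    e=np.array([0.6405-.052*np.cos(a),0.079,.105+.052*np.sin(a)]); print(round(a,1),proj(cp,e)[1].round(1),end=' ')
cs=camera_params('side'); print()
for a in np.arange(1.9,3.2,.2):
    print(round(a,1),[((proj(cs,(x0+s*.052*np.cos(a),0.181,.105+.052*np.sin(a)))-(240,90))*3).round() for x0,s in((0.5125,1),(0.6405,-1))])
```

```text
padL [array([0.5915, 0.1038, 0.098 ]), array([0.5656, 0.1042, 0.098 ])] padR [array([0.5899, 0.0446, 0.098 ]), array([0.5648, 0.0448, 0.098 ])]
body [0.6044 0.0947 0.098 ] [0.6038 0.053  0.098 ] [0.5503 0.0961 0.098 ] [0.5497 0.0531 0.098 ]
pleats [0.6034 0.0881 0.098 ] [0.603  0.0593 0.098 ] [0.5512 0.0893 0.098 ] [0.5508 0.0601 0.098 ]
cradle far corners [0.6328 0.1203 0.028 ] [0.6305 0.0267 0.028 ] near [0.5276 0.1223 0.028 ] [0.5263 0.0277 0.028 ]
carton rim inner [0.6447 0.1853 0.105 ] [ 0.6417 -0.0289  0.105 ] [0.5153 0.1899 0.105 ] [ 0.5122 -0.0283  0.105 ]
1.9 90.9 2.0 83.5 2.1 76.5 2.2 70.1 2.3 64.2 2.4 59.1 2.5 54.8 2.6 51.2 2.7 48.5 2.8 46.6 2.9 45.5 3.0 45.2 3.1 45.7 3.2 46.8 
1.9 [array([300., 340.]), array([ 95., 322.])]
2.1 [array([312., 345.]), array([ 83., 325.])]
2.3 [array([323., 352.]), array([ 73., 330.])]
2.5 [array([332., 361.]), array([ 65., 338.])]
2.7 [array([338., 371.]), array([ 60., 346.])]
2.9 [array([342., 381.]), array([ 56., 355.])]
3.1 [array([344., 392.]), array([ 56., 365.])]
```

Request:
drive_tool(
  rows="0 -0.008 0 0 -1; 0 -0.008 0 0 -1; 0 -0.008 0 0 -1; 0 -0.008 0 0 -1; 0 -0.008 -0.05 0 -1; 0 -0.008 -0.15 0 -1; 0 -0.008 -0.25 0 -1; 0 -0.008 -0.35 0 -1; 0 -0.008 -0.35 0 -1; 0 -0.008 -0.35 0 -1",
  grip_force=30,
)

```text
time_s: 8.28
eef_pos: [0.5771, 0.0736, 0.1445]
orientation: [-3.141, 0.022, -0.001]
contact_force: [0.5, -0.3, 1.2]
grip_width: 0.0852
```

Run:
```python
from h import *
np.set_printoptions(precision=4,suppress=True)
e=[]
for i in range(6):
    cp=camera_params('wrist'); im=capture('wrist'); s=get_state(); e.append(np.r_[s['eef_pos'],s['orientation']])
print(np.mean(e,0),s['time_s'],s['grip_width'])
np.save('pics/wrist3.npy',im); np.save('pics/wrist3T.npy',cp['T'])
save('wrist3',im); save('wrist3b',np.clip(im.astype(float)*1.8,0,255).astype(np.uint8),(220,60,420,210),4)
```

```text
[ 0.5774  0.0736  0.1451 -3.1413  0.0218 -0.0033] 8.575 0.08550747748305164
```

View pics/wrist3.png

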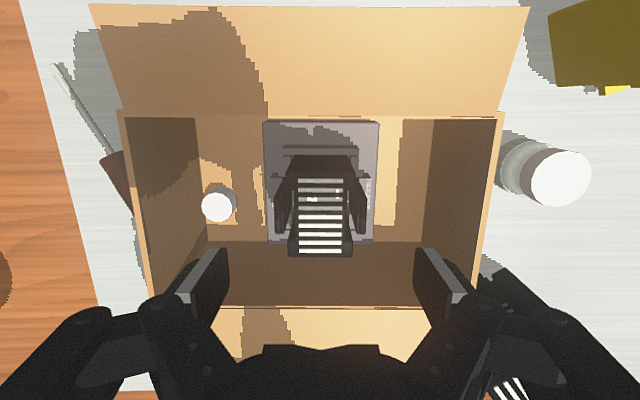

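View pics/wrist3b.png

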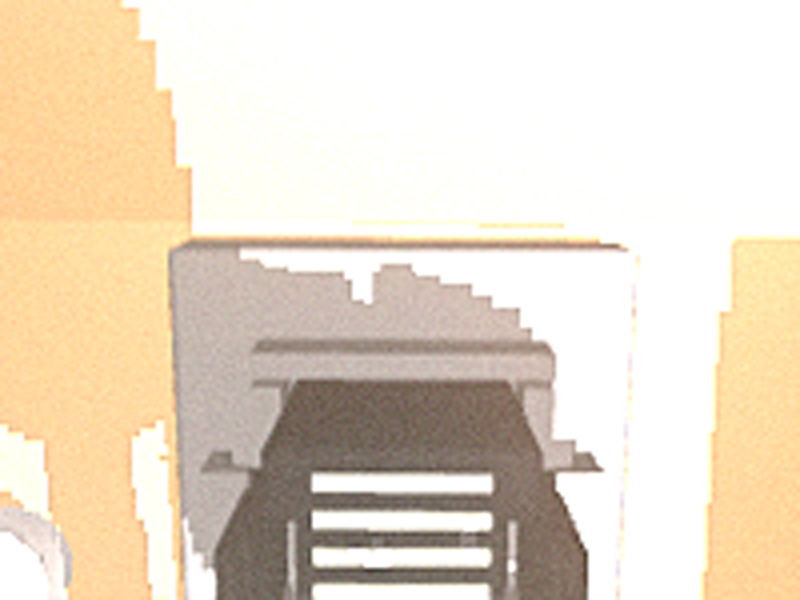

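Request:
drive_tool(
  rows="0 0 -0.06 0 -1; 0 0 -0.15 0 -1; 0 0 -0.24 0 -1; 0 0 -0.31 0 -1; 0 0 -0.348 0 -1; 0 0 -0.348 0 -1; 0 0 -0.348 0 -1",
  grip_force=30,
)

```text
time_s: 9.45
eef_pos: [0.5775, 0.0736, 0.0578]
orientation: [-3.141, 0.022, -0.003]
contact_force: [0.3, 0.2, 0.1]
grip_width: 0.0853
```

Request:
drive_tool(
  rows="0 0 0 0 1; 0 0 0 0 1; 0 0 0 0 1; 0 0 0 0 1; 0 0 0 0 1; 0 0 0 0 1; 0 0 0 0 1; 0 0 0 0 1",
  grip_force=30,
)

```text
time_s: 10.45
eef_pos: [0.5779, 0.0739, 0.0591]
orientation: [-3.141, 0.022, -0.005]
contact_force: [-1.6, 1.3, 6.4]
grip_width: 0.0449
```

Run:
```python
from h import *
im=capture('wrist'); save('wrist4',im,(180,80,460,300),2.8)
im=capture('side'); save('side4',im,(240,90,420,270),3); s=get_state(); print(s['grip_width'],s['contact_force'],s['eef_pos'])
```

```text
0.04480556937800158 [-1.64980889  1.59067656  7.14650824] [0.57788208 0.07393795 0.05908797]
```

View pics/wrist4.png

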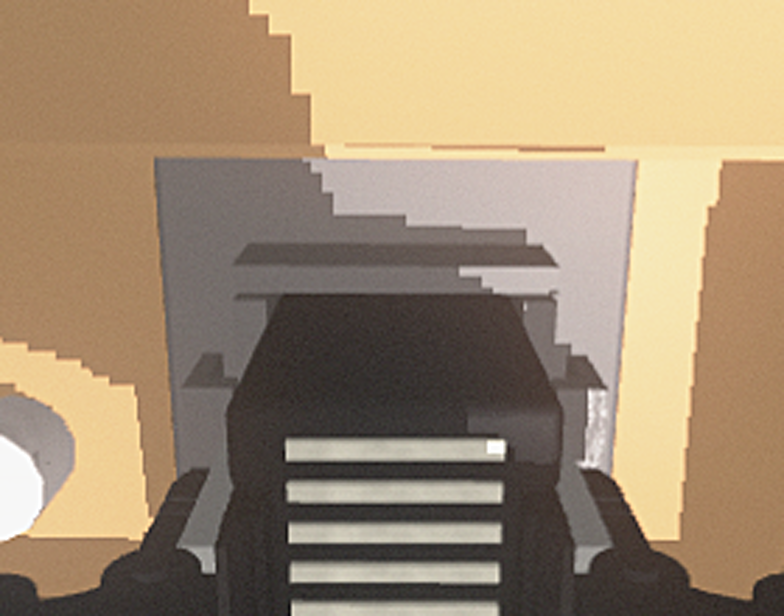

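View pics/side4.png

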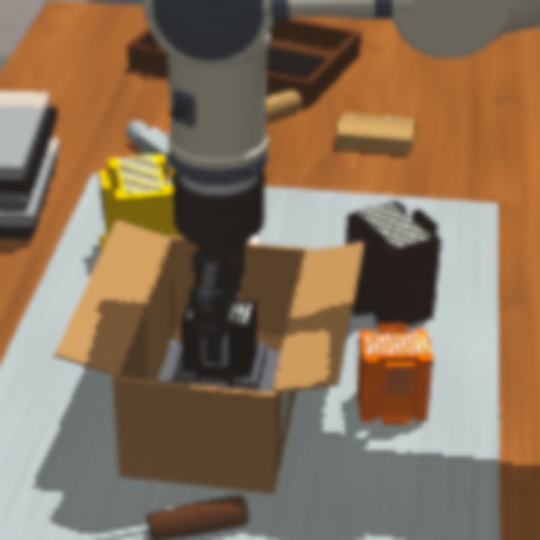

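Request:
drive_tool(
  rows="0 0 0.02 0 1; 0 0 0.04 0 1; 0 0 0.06 0 1; 0 0 0.08 0 1; 0 0 0.08 0 1",
)

```text
time_s: 11.18
eef_pos: [0.5772, 0.0735, 0.0774]
orientation: [-3.141, 0.022, -0.001]
contact_force: [-0.0, 0.1, -1.6]
grip_width: 0.0445
```

Request:
drive_tool(
  rows="0 0 0.03 0 1; 0 0 0.07 0 1; 0 0 0.12 0 1; 0 0 0.17 0 1; 0 0 0.22 0 1; 0 0 0.27 0 1; 0 0 0.32 0 1; 0 0 0.36 0 1; 0 0 0.4 0 1; 0 0 0.43 0 1; 0 0 0.44 0 1; 0 0 0.44 0 1; 0 0 0.44 0 1; 0 0 0.44 0 1",
)

```text
time_s: 12.92
eef_pos: [0.5767, 0.0735, 0.1863]
orientation: [3.141, -0.022, -0.001]
contact_force: [-0.0, 0.4, -2.2]
grip_width: 0.0447
```

Run:
```python
from h import *
im=capture('wrist'); save('wrist5',im)
im=capture('side'); save('side5',im,(210,50,430,270),2.6); s=get_state(); print(s['grip_width'],s['contact_force'],s['eef_pos'],s['time_s'],s['qd'])
```

```text
0.04480038353490555 [-0.53891382  0.35121582 -1.2736722 ] [0.5768083  0.07354596 0.18650002] 13.025 [ 0.00110187 -0.00080401 -0.00214379 -0.00187192 -0.00026576  0.00048925]
```

View pics/wrist5.png

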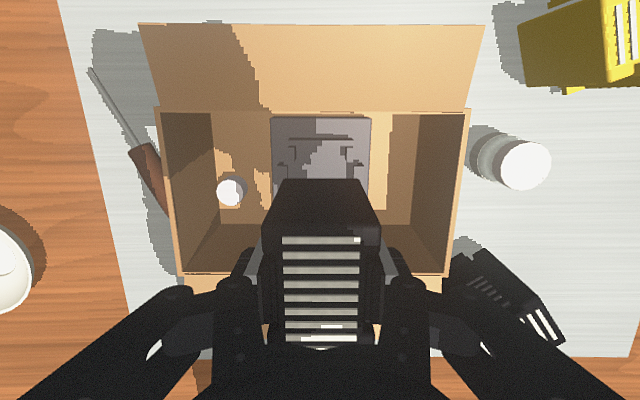

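View pics/side5.png

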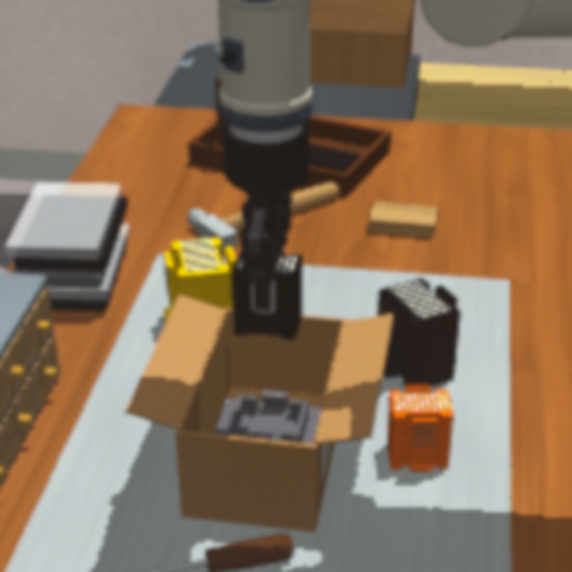

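Run:
```python
from h import *
cp=camera_params('side')
for z in (.13,.155,.17): print(z,(proj(cp,(0.577,0.0735+.024,z))-(210,50))*2.6)
job_done(); print(get_state()['time_s'])
```

```text
0.13 [263.61443992 359.81475143]
0.155 [263.24177777 338.23535088]
0.17 [263.01304773 325.01938364]
the job is handed in; nothing more can be done
the job is handed in; nothing more can be done
```

The job is handed in after about 13 s of robot time, with the arm still holding the cassette above the carton. `job_done` gives no verdict, so I only have my own checks.

- **Flaps:** I pushed the far flap over with the shut fingers, then the near one. Both measured about 2.9 rad in the pictures, above the 1.9 needed.
- **Cassette:** I took the small black one in the carton and left the larger black, orange and yellow look-alikes alone. I pinched both catches at 30 N and lifted it straight up about 128 mm.
- **Last checks:**
  - In the pictures the cassette is upright, with its underside at about 0.16 m.
  - The force on the tool was -1.3 to -2.2 N, about its own weight, so it was touching nothing else.
  - Joint speeds were near zero.
- **Other things:** In the last pictures the tin, jar and screwdriver look where they were. I did not measure any of the bystanders.
- **Disagreement:** The gripper opening read 44.8 mm, where fully squeezed catches should be 48 mm apart. I took this as an offset in the reading. The wrist picture showed both catches pressed in, and the cassette came out of the lips with no resistance.

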